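# Present a bearing ball to the inspection camera on its tray

### The job

Swing the clip of the tray rest aside, take the bearing-ball tray by its handle and lift it out with the ball staying in its round pocket. Carry it to the inspection station, push its V-shaped nose squarely onto the upright pin of the spring plunger at about the middle of the pin's height until the plunger is about half-way in, and finish there, still holding the tray level and steady in the air so the camera can look at the ball. Leave the screwdriver and the yellow cap where they are.

Things in the scene. Friction and masses are not known exactly. Their poses are not given: they have to be found in the camera images.
- rest: tray rest, a plywood board 186 x 136 x 12 mm fixed on the worktop, with low aluminium guides (11 mm high, 2 mm play) round the tray; origin under the middle of the tray on the worktop; x axis points along the tray to its nose, y to the side where the clip is, z up. The tray lies on the board's top, 12 mm above the worktop, parallel to it
- clip (a joint): steel swivel clip 68 x 13 x 5 mm that turns on a vertical screw beside the tray; 0 rad: its inner end lies across the tray's side rim and holds the tray down; it turns clockwise seen from above, to 1.57 rad (along the tray's side), is free of the tray above 1.25 rad, and stays where it is left (hinge friction 0.03 N m)
- clip_pivot (a point): point on the clip's pivot axis, at [20, 57, 39] mm in the rest's frame; the screw head below it ends 30 mm above the worktop
- clip_pin (a point): upright thumb pin on the outer end of the clip, 10 mm in diameter, 29 mm from the pivot axis; the point lies on its axis 39.5 mm above the worktop, the pin reaches from 26 to 54 mm above the worktop. At joint value 0 it lies on the rest's +y side of the pivot, at 1.57 on its +x side
- tray_grip (a point): centre of the tray's handle: black plastic bar 60 mm long (along the tray's x), 16 mm thick (y), 30 mm high, on two steel posts, its centre 43 mm above the tray's underside (55 mm above the worktop while in the rest). The axes are those of the tray: x to the nose, z up. The tray is aluminium, 150 x 80 mm with a 7 mm high rim, about 0.16 kg; its middle lies 32 mm to +x of this point; its V nose ends 98 mm to +x of the middle
- tray_pocket (a point): where the ball's centre is when it lies in the middle of the pocket: 70 mm to +x of the handle's centre and 26 mm below it, in the tray's axes. The pocket is a flat steel dish with an inner radius of 19 mm and a rim only 3 mm high in which the ball rolls freely about: it rolls out over the rim at a tilt of about 0.7 rad, and sooner with sudden starts, stops or knocks
- ball_center (a point): centre of the loose steel bearing ball, 25 mm in diameter, 64 g
- tray_notch (a point): where the axis of the plunger's pin lies when the pin sits fully in the V nose: on the tray's middle line, 119 mm to +x of the handle's centre and 37 mm below it. The V opens to +x with two steel bars at 45 degrees, 12 mm high (from the tray's underside up), its mouth about 37 mm wide
- station: inspection station fixed on the worktop: grey base plate 140 x 110 x 12 mm, behind it an aluminium column with a black camera that looks obliquely down to the front; origin on the worktop; x axis points away from the open front towards the column, z up. The tray comes from the front along +x with its nose ahead. Between camera and worktop the space in front of the pin is free
- plunger_pin (a point): middle of the upright steel pin at the front end of the spring plunger: 14 mm in diameter, 52 mm high (reaching from 54 to 106 mm above the worktop, this point at 80 mm); it stands 45 mm to -x of the station's origin when out, and moves along the station's +x when pushed in
- plunger (a joint): travel of the spring plunger, 0 m out to 0.016 m fully in; it needs 1.2 N to start and about 2.2 N at half travel, and springs back
- driver_yellow: loose screwdriver with a yellow handle, 140 mm long, lying on the worktop; a bystander; origin at the middle of its underside
- yellow_cap: loose yellow plastic cap 66 mm in diameter, 46 mm high; a bystander; origin at the middle of its underside

How it is judged:
By the outcome, as a careful person would: the job done as asked, in the order asked, and still so for the second after the job is handed in, while the arm keeps its last pose, push and grip.
It also fails if it takes over 61 s, if anything falls off the work surface, if the arm or the gripper's body presses on something with over 40 N, if the wrist force passes 120 N, or if a joint passes its speed limit or range.

### The arm

A 6-joint arm with a two-finger parallel gripper is mounted at the origin on the work surface; the furniture and walls round the work are solid. World frame = base frame: x ahead of the robot, y to its left, z up, the work surface at z = 0. Lengths are in m, angles in degrees, forces in N, time in s.
With the tool pointing down it reaches from about 0.375 to 0.75 m from the base axis. Payload 9 kg.
Tool frame: the origin (TCP) lies where the fingers leave the gripper's body, on its centre line; the fingertips stand 73 mm ahead of it and the grasp point (between the pads) lies 54 mm ahead of it (robot.tip_reach is the distance from the TCP to the fingertips, in m); z points along the fingers, y is the direction in which the jaws open and shut (so a half turn about z gives the same grasp; the last joint's range is limited). The gripper opens to 85 mm and grips with 20 to 120 N. Pads are 22 mm wide; open, the fingers measure 114 mm over their backs; the gripper's body (76 mm by 85 mm) begins 54 mm behind the grasp point. The pads swing forward as they close: fully open they stand 13 mm farther back than shut.
Start: joints at [57.026, 5.964, 5.575, 89.605, 0, 77.527], TCP at [0.21, 0.562, 0.304] pointing down, gripper open.
Joint ranges: [-171.21, 171.21], [-48.23, 106.86], [-62.78, 66.21], [-105.2, 120.99], [-86.42, 89.51], [-180, 180]. Speed limits (degrees/s): [127.2, 127.2, 147.25, 180, 180, 180].

### API

Orientations are given as [roll, pitch, yaw] about the fixed x, y, z axes, in that order (R = Rz(yaw) Ry(pitch) Rx(roll)).
In Python, from plant import robot gives the robot as it stands. Calls block until the motion is done:
- robot.move_pose(position, orientation): joint-space move of the TCP to a pose.
- robot.line_to(position, vel=0.15, rotation=None, guard=None): straight line of the TCP; rotation=None keeps the orientation; vel is the mean speed in m/s. With guard (N) it stops when the force on the tool has changed by that much, and returns True; else False.
- robot.goto_joints(angles): joint-space move.
- robot.set_gripper(opening): finger opening in m; the grip force is fixed at half the most; returns when the fingers have stopped.
- robot.pause(seconds).
- robot.ik(position, orientation): joint angles nearest the present ones, or None.
- robot.observe(): the state.
- robot.grab_frame(name): name is "side" or "top" or "wrist"; returns the picture (420x560x3 uint8, blue, green, red); there is no depth.
- robot.get_calibration(name): a dict with "vertical_fov" (degrees; the focal length in pixels is half the picture's height over the tangent of half this angle, whatever the lens; pixels are square), "cx", "cy" (the principal point, pixels), "k1" (the pictures are not rectified: a ray, as slopes to the right and down, at radius r is drawn at 1 + k1 r^2 times it, then the intrinsics apply), "rvec" (rotation vector, rad) and "tvec" (3), from world to camera coordinates, as OpenCV has them. Camera axes: x right, y down, z forward; pixel columns grow to the right and rows downward; lengths in m; the calibration is good to about 2 mm. A picture is of the moment at which its call begins: read the wrist's pose just before it. get_calibration takes no time and is no camera call; for the wrist camera it gives the pose at the moment of the call.
A pose or a line that the arm cannot do raises robot.IKError and nothing moves.
- robot.job_done(): hands the job in, once; it reports no verdict.
The state is a dict: "time": time; "q": joint angles; "qvel": joint speeds; "joint_torque": joint torques, N m; "tool_pos": TCP position; "tcp_rot": TCP orientation; "ft_force": force on the tool from outside, world axes, zero at the start; "torque": the same for the moment, N m; "gripper_width": finger opening in m.
Only numpy, scipy, OpenCV 4.12 (cv2) and the standard library are available. Lean on these libraries where they do the work, as an engineer would, in place of code of your own. Each camera call takes 0.05 s, during which the arm holds its last target. There are 200 camera calls.

## Working session

There is one attempt and no reset: what is moved stays moved. The work goes in short steps, each a Python script; the robot and the scene stay as the last script left them, time stands still between calls to the robot, and variables do not carry over. Pictures are saved under pics/ and viewed, about 8 in all and at most 12, crops included, and the job is handed in when it is done.

```bash
ls; mkdir -p pics
cat > h.py <<'E'
import numpy as np, cv2
from plant import robot
def cal(n):
    c=robot.get_calibration(n); f=210/np.tan(np.radians(c["vertical_fov"])/2)
    R=cv2.Rodrigues(np.array(c["rvec"],float))[0]; t=np.array(c["tvec"],float).ravel()
    return c,f,R,t
def ray(cl,u,v):
    c,f,R,t=cl; d=np.array([(u-c["cx"])/f,(v-c["cy"])/f]); s=d.copy()
    for _ in range(20): s=d/(1+c["k1"]*(s@s))
    return -R.T@t, R.T@np.array([s[0],s[1],1.])
def onz(cl,u,v,z):
    o,d=ray(cl,u,v); return o+d*(z-o[2])/d[2]
def proj(cl,p):
    c,f,R,t=cl; q=R@np.asarray(p,float)+t; s=q[:2]/q[2]; s=s*(1+c["k1"]*(s@s))
    return s[0]*f+c["cx"], s[1]*f+c["cy"]
E
python3 - <<'E'
from h import *
for n in("top","side"):
    im=robot.grab_frame(n); cv2.imwrite(f"pics/{n}0.png",cv2.resize(im,(800,600),interpolation=cv2.INTER_CUBIC))
    cv2.imwrite(f"pics/{n}0raw.png",im)
    c,f,R,t=cal(n); print(n,f,-R.T@t,c)
print(robot.observe())
E
```

```text
pics
top 429.1952052312698 [0.42942686 0.24301076 0.91654863] {'vertical_fov': 52.143883386870215, 'cx': 275.92957034887934, 'cy': 205.67516289437677, 'k1': -0.025355766360231395, 'rvec': array([ 2.13831986, -2.19437652,  0.09891128]), 'tvec': array([0.26248724, 0.51165106, 0.86766162])}
side 392.7095101493774 [ 0.72251018 -0.16420407  0.92847021] {'vertical_fov': 56.27096719783629, 'cx': 281.8242977201443, 'cy': 210.96116854430832, 'k1': -0.06704148030784901, 'rvec': array([ 2.60241718,  0.59768808, -0.15687741]), 'tvec': array([-0.57067539,  0.02018995,  1.04161549])}
{'time': 0.1, 'q': array([5.70269110e+01, 5.99605626e+00, 5.53175849e+00, 8.96070835e+01,
       1.41454875e-03, 7.75245453e+01]), 'qvel': array([ 0.01298294, -0.01015448,  0.23178656, -0.04713759,  0.06843247,
        0.00711031]), 'joint_torque': array([ 7.11624496e-03, -5.58201063e+01,  5.04723859e+01,  1.28986794e-02,
       -2.67985979e-04,  2.58888821e-05]), 'tool_pos': array([0.20998203, 0.56181518, 0.30319361]), 'tcp_rot': array([-1.79930610e+02, -1.68010287e-02,  1.59502355e+02]), 'ft_force': array([ 0.51004186,  0.54115866, -0.97063668]), 'torque': array([ 0.01122719,  0.00154038, -0.02168008]), 'gripper_width': 0.08514708503192228}
```

View pics/top0.png

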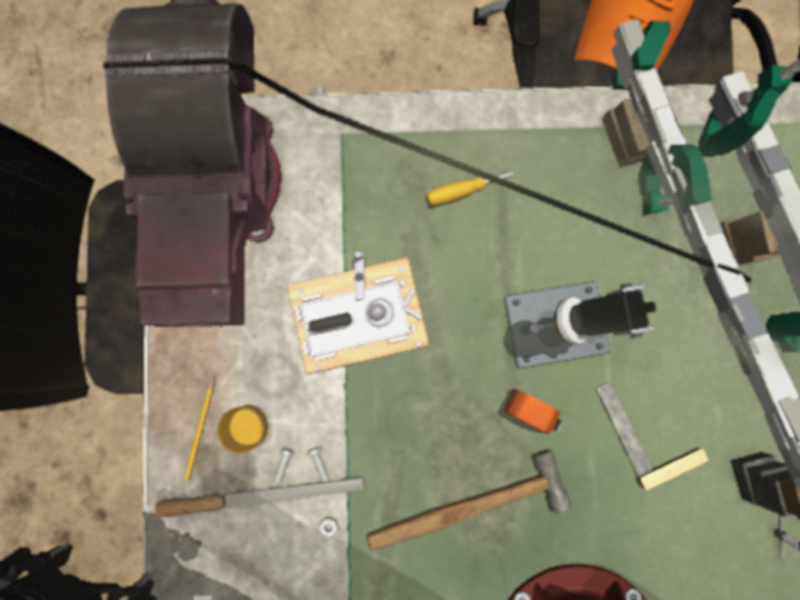

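View pics/side0.png

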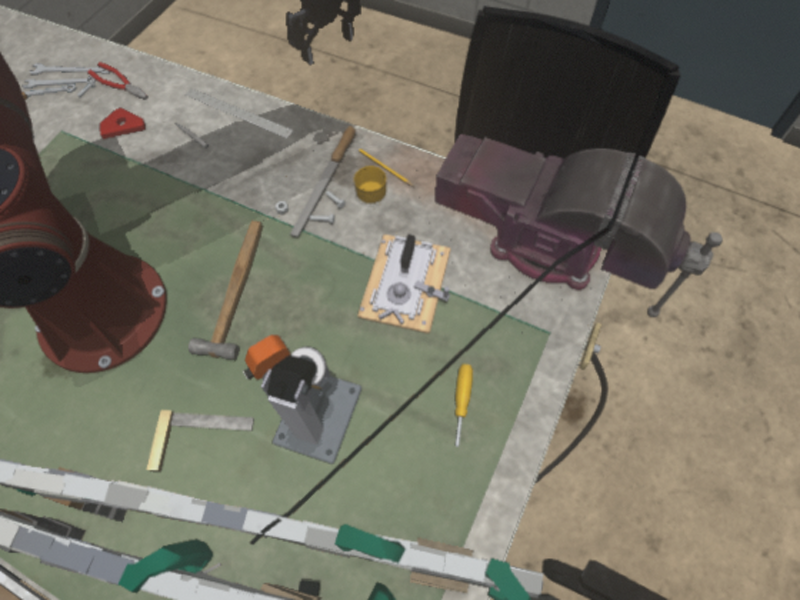

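The top view shows the rest with its board centred at about (358,315) in the 800×600 picture and the clip at (360,275). The station plate is at (557,325), the screwdriver at (460,190) and the cap at (243,428). A cable hangs across both views, so I'll triangulate its height as well.

Run:
```python
from h import *
T=cal("top");S=cal("side"); im=cv2.imread("pics/top0raw.png"); k=0.7
hsv=cv2.cvtColor(im,cv2.COLOR_BGR2HSV)
def roi(m,x0,y0,x1,y1):
    o=np.zeros_like(m); a=[int(q*k) for q in(x0,y0,x1,y1)]; o[a[1]:a[3],a[0]:a[2]]=m[a[1]:a[3],a[0]:a[2]]; return o
def rect(m,z,name):
    c=np.argwhere(m>0)[:,::-1].astype(np.float32)
    pts=np.array([onz(T,u,v,z)[:2] for u,v in c],np.float32)
    r=cv2.minAreaRect(pts); print(name,len(c),"c",r[0],"size",r[1],"ang",r[2]); return r
m=roi(cv2.inRange(hsv,(8,70,120),(25,255,255)),275,245,440,385); m=cv2.morphologyEx(m,cv2.MORPH_OPEN,np.ones((2,2)))
rect(m,.012,"board")
m=roi(cv2.inRange(hsv,(0,0,0),(179,255,75)),303,308,358,338); rect(m,.070,"handle")
m=roi(cv2.inRange(hsv,(95,20,0),(125,255,170)),495,272,620,378); m=cv2.morphologyEx(m,cv2.MORPH_OPEN,np.ones((3,3)));rect(m,.012,"plate")
for n,u,v in(("nw",505,295),("ne",595,282),("se",610,352),("sw",518,367)): print(n,onz(T,u*k,v*k,.012)[:2])
print("board corners",[onz(T,u*k,v*k,.012)[:2].round(3) for u,v in((289,285),(407,259),(428,346),(308,373))])
for n,u,v,z in(("driver",460,190,.012),("cap",243,428,.046),("clipouter",359,256,.05),("orange",532,411,.02)): print(n,onz(T,u*k,v*k,z)[:2])
# cable: top line pts -> for heights, where in side
for u,v in((320,107),(450,160),(560,205),(650,240),(715,264)):
    print("cable",u,[(z,*(np.array(proj(S,onz(T,u*k,v*k,z)))/k).round(0)) for z in(0.05,.2,.3,.4,.5)])
```

```text
board 2027 c (0.48811209201812744, 0.30217838287353516) size (0.1376236081123352, 0.18620631098747253) ang 11.960090637207031
handle 9 c (0.4709997773170471, 0.34754303097724915) size (0.0019204523414373398, 0.03016078472137451) ang 12.585526466369629Traceback (most recent call last):
  File "<stdin>", line 13, in <module>
  File "<stdin>", line 9, in rect
cv2.error: OpenCV(4.12.0) /io/opencv/modules/imgproc/src/convhull.cpp:143: error: (-215:Assertion failed) total >= 0 && (depth == CV_32F || depth == CV_32S) in function 'convexHull'
```

Run:
```python
from h import *
T=cal("top");S=cal("side"); im=cv2.imread("pics/top0raw.png"); k=0.7
h=im[int(305*k):int(340*k),int(303*k):int(358*k)].max(2)
m=np.argwhere(h<110); p=np.array([onz(T,b+int(303*k),a+int(305*k),.070)[:2] for a,b in m],np.float32); print("handle",len(m),cv2.minAreaRect(p))
print("gray px plate",im[int(355*k),int(530*k)],im[int(300*k),int(520*k)],"green",im[int(390*k),int(470*k)])
for n,u,v in(("nw",505,295),("ne",595,282),("se",610,352),("sw",518,367)): print(n,onz(T,u*k,v*k,.012)[:2])
for n,u,v,z in(("driver",460,190,.012),("cap",243,428,.046),("clipouter",359,256,.05),("orange",532,411,.02)): print(n,onz(T,u*k,v*k,z)[:2])
for u,v in((320,107),(450,160),(560,205),(650,240),(715,264)):
    print("cable",u,[(z,*(np.array(proj(S,onz(T,u*k,v*k,z)))/k).round(0),*onz(T,u*k,v*k,z)[:2].round(2)) for z in(0.05,.2,.3,.4,.5)])
```

```text
handle 216 ((0.47637075185775757, 0.33894675970077515), (0.015378499403595924, 0.05696062743663788), 12.58023738861084)
gray px plate [85 89 85] [143 143 137] green [106 139 130]
nw [0.51365804 0.08523451]
ne [ 0.52951497 -0.04929718]
se [ 0.4255338  -0.06545723]
sw [0.40729418 0.07072961]
driver [0.67441753 0.1460412 ]
cap [0.33274037 0.46595972]
clipouter [0.57160934 0.29792611]
orange [0.34392387 0.05482573]
cable 320 [(0.05, np.float64(572.0), np.float64(314.0), np.float64(0.79), np.float64(0.35)), (0.2, np.float64(554.0), np.float64(265.0), np.float64(0.73), np.float64(0.33)), (0.3, np.float64(539.0), np.float64(222.0), np.float64(0.69), np.float64(0.32)), (0.4, np.float64(520.0), np.float64(169.0), np.float64(0.65), np.float64(0.31)), (0.5, np.float64(495.0), np.float64(102.0), np.float64(0.61), np.float64(0.29))]
cable 450 [(0.05, np.float64(487.0), np.float64(387.0), np.float64(0.71), np.float64(0.16)), (0.2, np.float64(472.0), np.float64(330.0), np.float64(0.66), np.float64(0.18)), (0.3, np.float64(460.0), np.float64(282.0), np.float64(0.63), np.float64(0.19)), (0.4, np.floa
[... 699 characters left out ...]
np.float64(0.56), np.float64(-0.06)), (0.3, np.float64(322.0), np.float64(387.0), np.float64(0.54), np.float64(-0.02)), (0.4, np.float64(314.0), np.float64(315.0), np.float64(0.52), np.float64(0.03)), (0.5, np.float64(304.0), np.float64(224.0), np.float64(0.5), np.float64(0.07))]
cable 715 [(0.05, np.float64(284.0), np.float64(562.0), np.float64(0.55), np.float64(-0.21)), (0.2, np.float64(278.0), np.float64(488.0), np.float64(0.53), np.float64(-0.13)), (0.3, np.float64(274.0), np.float64(426.0), np.float64(0.51), np.float64(-0.08)), (0.4, np.float64(269.0), np.float64(350.0), np.float64(0.5), np.float64(-0.03)), (0.5, np.float64(263.0), np.float64(253.0), np.float64(0.49), np.float64(0.02))]
```

The cable triangulates to z≈0.13–0.17 m at x>0.55, well away from the tray path. The rest's yaw is about −78° and its board is at (0.488, 0.302). Next is a close look with the wrist camera.

Run:
```python
from h import *
robot.move_pose([0.46,0.30,0.33],[180,0,-78])
robot.pause(.3)
W=cal("wrist"); im=robot.grab_frame("wrist"); cv2.imwrite("pics/w1raw.png",im)
cv2.imwrite("pics/w1.png",cv2.resize(im,(800,600),interpolation=cv2.INTER_CUBIC))
np.savez("w1.npz",R=W[2],t=W[3]); o=robot.observe(); print(o["tool_pos"],o["tcp_rot"],o["q"],o["time"],o["ft_force"]); print(-W[2].T@W[3],W[2][2],W[0])
```

```text
[0.45994788 0.30008884 0.32998429] [ 1.79999377e+02 -2.70739634e-03 -7.79937437e+01] [ 1.94734747e+01 -2.49981551e+00 -3.30526922e-01  9.21702581e+01
 -2.60347765e-03 -8.25327816e+01] 2.825 [-0.88076168  0.30485956 -0.29507584]
[0.47714826 0.21551996 0.40029432] [-0.0679172   0.31986602 -0.94502539] {'vertical_fov': 71.76085048327379, 'cx': 283.19106184577043, 'cy': 208.8495709241403, 'k1': 0.011720861982732688, 'rvec': array([-0.32144848,  3.04767177,  0.51242443]), 'tvec': array([ 0.51173006, -0.23598541,  0.34175736])}
```

View pics/w1.png

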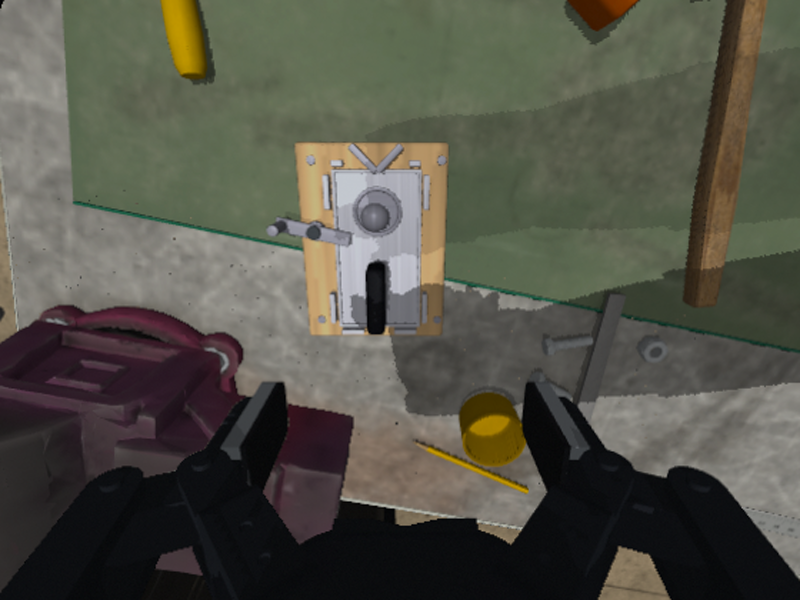

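Run:
```python
from h import *
W=list(cal("wrist")); d=np.load("w1.npz"); W[2],W[3]=d["R"],d["t"]; k=.7
im=cv2.imread("pics/w1raw.png"); hsv=cv2.cvtColor(im,cv2.COLOR_BGR2HSV)
m=cv2.inRange(hsv,(8,60,100),(28,255,255)); q=np.zeros_like(m); q[95:240,200:318]=m[95:240,200:318]
q=cv2.morphologyEx(q,cv2.MORPH_OPEN,np.ones((3,3)))
p=np.array([onz(W,u,v,.012)[:2] for v,u in np.argwhere(q)],np.float32); print("board",cv2.minAreaRect(p))
h=im[178:240,250:275].max(2); 
# top-face only ambiguous: print dark blob extents
ys,xs=np.where(h<70); print("handle blob px",xs.min()+250,xs.max()+250,ys.min()+178,ys.max()+178, len(xs))
a=np.radians(-78); X=np.array([np.cos(a),np.sin(a)]);Y=np.array([-X[1],X[0]])
B=np.array(cv2.minAreaRect(p)[0])
loc=lambda P:(1000*np.array([(P[:2]-B)@X,(P[:2]-B)@Y])).round(1)
for n,u,v,z in(("pin top",276,230,.054),("pivot head",314,231,.03),("clip inner",350,239,.024),("ball",375,214,.029),("handle nose-end top",376,263,.070),("handle rear bottom",375,333,.040),("handle rear top",377,325,.07),("V apex",376,172,.02),("Vl",351,148,.024),("Vr",401,148,.024),("tray TL",335,170,.019),("tray TR",421,170,.019),("tray BL",342,326,.019),("tray BR",417,326,.019)):
    P=onz(W,u*k,v*k,z); print(n,P[:2].round(4),loc(P))
c=im[165:245,225:300]; cv2.imwrite("pics/w1c.png",cv2.resize(im[90:245,180:320],None,fx=5,fy=5,interpolation=cv2.INTER_CUBIC)[:600*2])
```

```text
board ((0.48948419094085693, 0.3011278808116913), (0.13532987236976624, 0.18406736850738525), 12.038647651672363)
handle blob px 256 270 183 233 679
pin top [0.5698 0.2961] [21.6 77.5]
pivot head [0.543  0.2954] [16.7 51.2]
clip inner [0.5109 0.2971] [ 8.4 20.1]
ball [0.4925 0.2694] [31.6 -3.6]
handle nose-end top [0.4827 0.3022] [-2.5 -6.4]
handle rear bottom [0.4714 0.3772] [-78.2  -1.9]
handle rear top [0.4716 0.356 ] [-57.4  -6.1]
V apex [0.4988 0.2348] [66.8 -4.7]
Vl [0.523  0.2199] [86.5 15.9]
Vr [0.4813 0.211 ] [ 86.5 -26.7]
tray TL [0.5343 0.2407] [68.4 31.3]
tray TR [0.4605 0.225 ] [ 68.5 -44.2]
tray BL [0.5046 0.3861] [-79.9  32.4]
tray BR [0.4316 0.3705] [-79.9 -42.2]
```

The close view shows the clip about 15° open: pin at (276,230), pivot at (313,231), inner end at (350,238) over the rim. The tray's middle is ~5.5 mm off the board centre in −x and −y. I'll put the half-open fingers round the thumb pin and sweep it round the arc.

```bash
cat >> h.py <<'E'
B=np.array([.4895,.3011]); a0=np.radians(-78); X=np.array([np.cos(a0),np.sin(a0)]);Y=np.array([-X[1],X[0]])
O=B-.0055*X-.0057*Y
E
python3 - <<'E'
from h import *
piv=O+.021*X+.057*Y
P=lambda th:piv+.029*(np.sin(np.radians(th))*X+np.cos(np.radians(th))*Y)
robot.set_gripper(.032)
robot.move_pose([*P(15),.16],[180,0,12-15])
print(robot.line_to([*P(15),.106],vel=.08,guard=6), robot.observe()["tool_pos"])
for th in np.r_[np.arange(27,99,12),99]:
    robot.line_to([*P(min(th,99)),.106],vel=.06,rotation=[180,0,12-min(th,90)])
    print(th,robot.observe()["ft_force"].round(1))
robot.line_to([*P(95),.106],vel=.06,rotation=[180,0,-78])
robot.line_to([*P(95),.16],vel=.1)
robot.set_gripper(.06)
g=O-.032*X
robot.move_pose([*(g-.03*X),.25],[180,0,-78]); robot.pause(.3)
W=cal("wrist"); im=robot.grab_frame("wrist"); cv2.imwrite("pics/w2raw.png",im)
np.savez("w2.npz",R=W[2],t=W[3]); cv2.imwrite("pics/w2.png",cv2.resize(im,(800,600),interpolation=cv2.INTER_CUBIC)); print(robot.observe()["time"],g)
E
```

```text
False [0.5720861  0.29518001 0.10640425]
27 [-0.4  0.9 -0.9]
39 [ 0.4 -1.1  0.4]
51 [ 0.4 -0.9 -0.5]
63 [-0.2 -0.   1.1]
75 [ 0.2 -0.2 -0.3]
87 [-0.2 -0.8 -0.2]
99 [-0.6  0.8 -0.6]
10.1833 [0.47612787 0.33659544]
```

View pics/w2.png

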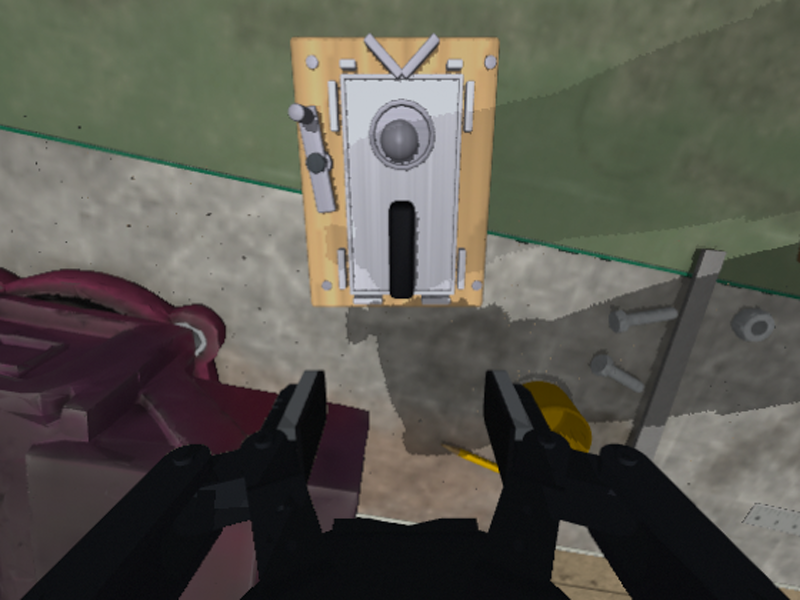

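Run:
```python
from h import *
W=list(cal("wrist")); d=np.load("w2.npz"); W[2],W[3]=d["R"],d["t"]; k=.7
im=cv2.imread("pics/w2raw.png"); g=O-.032*X
loc=lambda P:(1000*np.array([(P[:2]-O)@X,(P[:2]-O)@Y])).round(1)
for n,u,v,z in(("pin top",297,110,.054),("pivot",316,160,.030),("clip inner",327,210,.026),("ball",400,140,.029),("h nose L",389,205,.07),("h nose R",414,205,.07),("h rear",400,297,.04),("Vapex",403,78,.024),("TL",345,79,.019),("TR",461,78,.019),("BL",351,291,.019),("BR",453,291,.019)):
    print(n,loc(onz(W,u*k,v*k,z)))
# handle left/right edges per row
for r in(150,160,170,180,190):
    c=np.where(im[r,265:298].max(1)<60)[0]+265; print(r,c.min(),c.max(),loc(onz(W,c.min()-.5,r,.07)),loc(onz(W,c.max()+.5,r,.07)))
print([np.round(np.array(proj(W,[*(g+s*.03*X),.07]))/k,0) for s in(1,-1)])
```

```text
pin top [49.9 61.8]
pivot [22.  57.6]
clip inner [-11.   53.1]
ball [34.4  2. ]
h nose L [-2.7  8.3]
h nose R [-2.7 -6.4]
h rear [-70.3   2.4]
Vapex [71.2  0. ]
TL [71.4 37.5]
TR [ 71.9 -37.4]
BL [-72.6  39.9]
BR [-72.7 -37.8]
150 272 290 [-8.1  9.1] [-8.1 -7.1]
160 272 290 [-16.6   9.2] [-16.6  -7.1]
170 273 289 [-25.2   8.4] [-25.3  -6.3]
180 273 289 [-34.1   8.5] [-34.1  -6.4]
190 273 289 [-43.2   8.7] [-43.2  -6.4]
[array([403., 204.]), array([403., 300.])]
```

The clip is now at ~1.42 rad (free), and the handle is within ~1 mm of my model. Before taking the tray I'll look at the station with the tool tilted, since the tray will block the view later.

Run:
```python
from h import *
robot.move_pose([.46,.215,.31],[180,-25,-80]); robot.pause(.3)
W=cal("wrist"); im=robot.grab_frame("wrist"); cv2.imwrite("pics/w3raw.png",im)
np.savez("w3.npz",R=W[2],t=W[3]); 
cv2.imwrite("pics/w3.png",cv2.resize(im,(800,600),interpolation=cv2.INTER_CUBIC)); print(robot.observe()["time"],-W[2].T@W[3])
```

```text
11.3 [0.46782268 0.16707484 0.40920756]
```

View pics/w3.png

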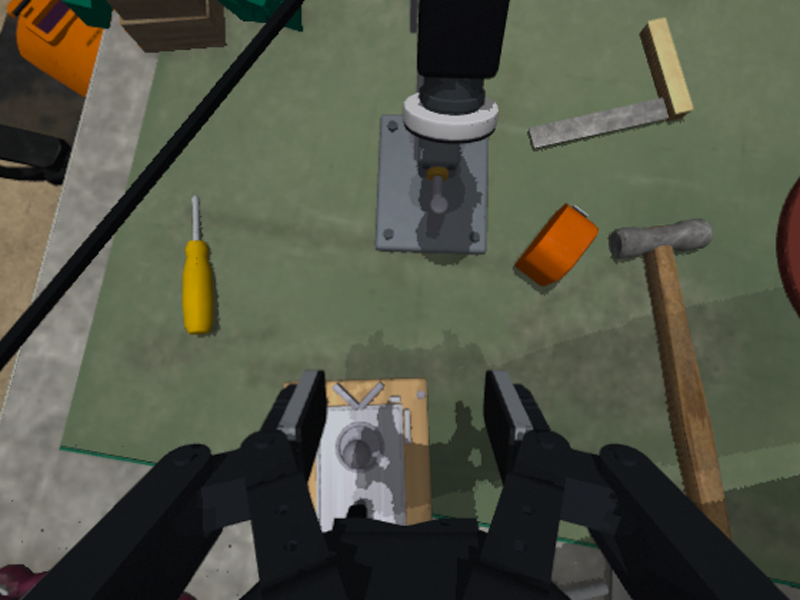

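Run:
```python
from h import *
W=list(cal("wrist")); d=np.load("w3.npz"); W[2],W[3]=d["R"],d["t"]; k=.7; T=cal("top")
im=cv2.imread("pics/w3raw.png")
def tri(a,b):
    (o1,d1),(o2,d2)=a,b; s=np.linalg.lstsq(np.c_[d1,-d2],o2-o1,rcond=None)[0]
    p,q=o1+s[0]*d1,o2+s[1]*d2; return ((p+q)/2).round(3),round(np.linalg.norm(p-q),4)
print("ring",tri(ray(W,450*k,115*k),ray(T,570*k,320*k)))
for n,u,v in(("nl",382,116),("fl",376,250),("fr",486,253),("nr",488,120),("hole fl",389,234),("hole fr",475,238),("hole nl",393,127)): print(n,onz(W,u*k,v*k,.012)[:2].round(4))
cv2.imwrite("pics/w3c.png",cv2.resize(im[75:180,255:350],None,fx=5.6,fy=5.6,interpolation=cv2.INTER_CUBIC))
c=np.array([.469,.010]);x=np.array([np.cos(np.radians(-83)),np.sin(np.radians(-83))]); p=c-.045*x
for z in(.054,.08,.106):print(z,(np.array(proj(W,[*p,z]))/k).round(0))
```

```text
ring (array([0.465, 0.041, 0.193]), np.float64(0.0003))
nl [ 0.5295 -0.051 ]
fl [0.5106 0.0849]
fr [0.4046 0.0692]
nr [ 0.4238 -0.0653]
hole fl [0.501 0.067]
hole fr [0.4175 0.0563]
hole nl [ 0.5165 -0.0415]
0.054 [432. 215.]
0.08 [434. 206.]
0.106 [436. 195.]
```

View pics/w3c.png

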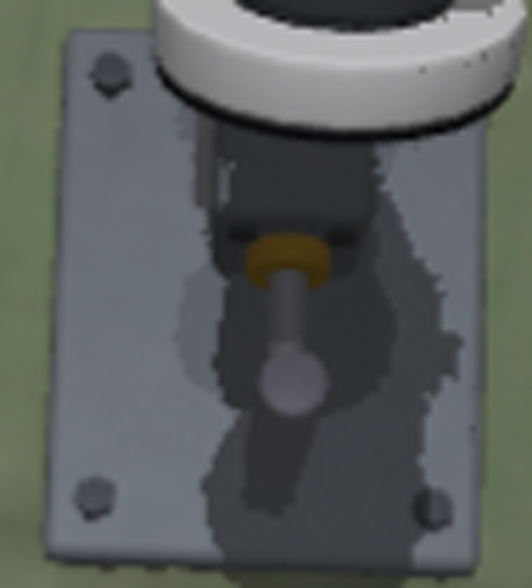

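The crop shows the pin top at raw (307.3,143.2), with the ring light behind it at z≈0.19 and the V path clear. I'll grasp the tray and lift it slowly.

Run:
```python
from h import *
W=list(cal("wrist")); d=np.load("w3.npz"); W[2],W[3]=d["R"],d["t"]
print("pin from top",onz(W,307.3,143.2,.106)[:2], "bottom", onz(W,303.2,163,.054)[:2])
g=O-.035*X+.001*Y; R=[180,0,-78]
robot.set_gripper(.045)
robot.move_pose([*g,.19],R)
print(robot.line_to([*g,.108],vel=.08,guard=8))
robot.set_gripper(.0); o=robot.observe(); print("w",o["gripper_width"],o["ft_force"],o["tool_pos"])
robot.line_to([*g,.120],vel=.02); o=robot.observe(); print(o["ft_force"])
robot.line_to([*g,.170],vel=.03); robot.pause(.4)
o=robot.observe(); print("w",o["gripper_width"],o["ft_force"],o["torque"],o["tool_pos"],o["time"])
W=cal("wrist"); im=robot.grab_frame("wrist"); cv2.imwrite("pics/w4raw.png",im)
np.savez("w4.npz",R=W[2],t=W[3]); cv2.imwrite("pics/w4.png",cv2.resize(im,(800,600),interpolation=cv2.INTER_CUBIC))
```

```text
pin from top [0.46011228 0.0619148 ] bottom [0.45959901 0.06986767]
False
w 0.015397789868943842 [ 0.73501926 -0.41954613  4.14028365] [0.47689346 0.33990797 0.10864149]
[-0.92576827 -0.42414098 -1.69357527]
w 0.015361474671141653 [ 0.39347503  0.06524759 -1.17643983] [ 0.02783532  0.06188352 -0.02271315] [0.47648056 0.33973201 0.17000163] 16.9
```

View pics/w4.png

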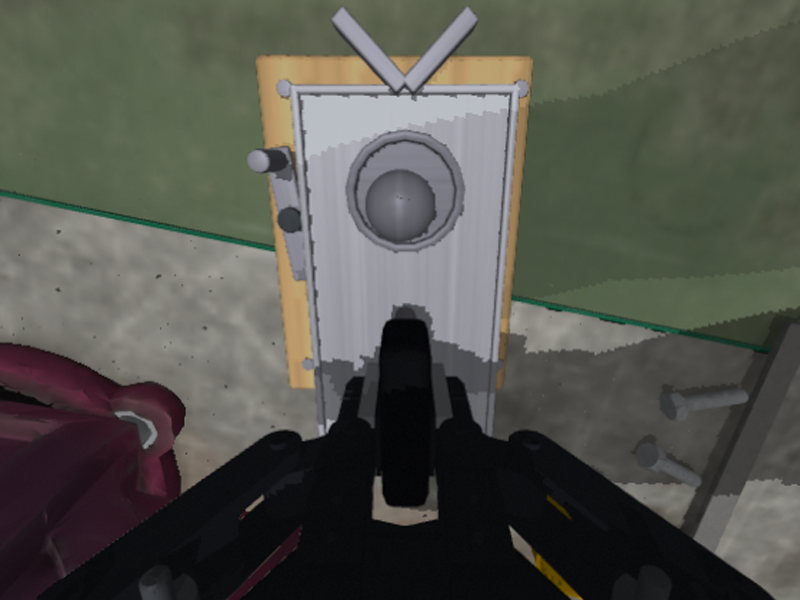

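The tray is lifted with the ball in its pocket at (401,203), the V apex at (407,90) and the clip clear. Next I'll check the tray's height and level, and where the notch sits in the tool frame.

Run:
```python
from h import *
k=.7; C=cal("wrist"); 
def Wn(n):
    d=np.load(n); return [C[0],C[1],d["R"],d["t"]]
W4,W2=Wn("w4.npz"),Wn("w2.npz")
wid=lambda W,a,b,z:np.linalg.norm(onz(W,a[0]*k,a[1]*k,z)-onz(W,b[0]*k,b[1]*k,z))*1000
print("V span w2",wid(W2,(368,39),(436,39),.024),"inner rim w2",wid(W2,(346,80),(460,80),.019))
for z in(.08,.0854,.09): print(z,"V",wid(W4,(342,14),(470,14),z),"front rim",wid(W4,(294,92),(516,92),z-.005),"rear rim(y=420)",wid(W4,(322,400),(491,400),z-.005))
t=np.array([.47648,.33973])
for n,u,v,z in(("apex",407,88,.0854),("Vl",342,14,.0854),("Vr",470,14,.0854),("pocket",406,190,.080),("ball",401,205,.091),("hL",388,322,.131),("hR",425,322,.131),("rimL",322,400,.0804),("rimR",491,400,.0804)):
    P=onz(W4,u*k,v*k,z)[:2]-t; print(n,(1000*np.array([P@X,P@Y])).round(1))
```

```text
V span w2 41.97294481713121 inner rim w2 73.69102906907129
0.08 V 42.11649623760276 front rim 79.6217887129918 rear rim(y=420) 77.77638097915998
0.0854 V 40.6976586982925 front rim 77.0205966274879 rear rim(y=420) 75.23547716486127
0.09 V 39.48901931295414 front rim 74.80476633242905 rear rim(y=420) 73.07100354527358
apex [107.4  -1.5]
Vl [128.4  19.2]
Vr [128.4 -21.5]
pocket [73.8 -1.3]
ball [69.6  0.5]
hL [41.4  4. ]
hR [41.4 -6.6]
rimL [-16.9  36. ]
rimR [-16.8 -39.2]
```

```bash
cat >> h.py <<'E'
ys=-82.1; xs=np.array([np.cos(np.radians(ys)),np.sin(np.radians(ys))]); yl=np.array([-xs[1],xs[0]])
pin=np.array([.4614,.062])
E
python3 - <<'E'
from h import *
t=pin-.122*xs-.04*xs
robot.line_to([*t,.1705],vel=.05,rotation=[180,0,ys]); robot.pause(.6)
F=[];
for _ in range(10): robot.pause(.05); F.append(robot.observe()["ft_force"])
o=robot.observe(); print(t,o["tool_pos"],o["tcp_rot"],np.mean(F,0),np.std(F,0),o["time"])
W=cal("wrist"); im=robot.grab_frame("wrist"); cv2.imwrite("pics/w5raw.png",im)
np.savez("w5.npz",R=W[2],t=W[3]); cv2.imwrite("pics/w5.png",cv2.resize(im,(800,600),interpolation=cv2.INTER_CUBIC))
E
```

```text
[0.43913398 0.22246253] [0.43914353 0.22246136 0.170492  ] [-1.79998990e+02 -4.72282734e-04 -8.21001495e+01] [-0.04078897  0.23787386 -2.02573411] [0.36081369 0.32217069 0.58635458] 20.6583
```

View pics/w5.png

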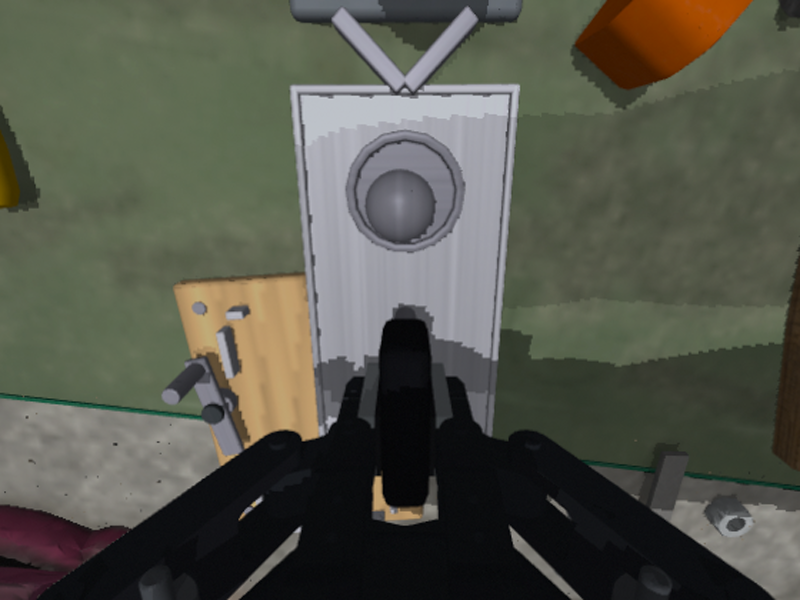

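The tray is square to the plate: the plate's front edge at rows 17–18 is level, its centre at column 405.5 and the apex at 406. The ball is in the pocket. Now I'll approach in small steps and log the averaged force.

```bash
cat >> h.py <<'E'
def force(n=12):
    F=[]
    for _ in range(n): robot.pause(.03); F.append(robot.observe()["ft_force"])
    return np.mean(F,0)
E
python3 - <<'E'
from h import *
f0=force()
for s in(-.012,-.006,-.003,0,.003,.006):
    t=pin-.122*xs+s*xs
    robot.line_to([*t,.1705],vel=.03); robot.pause(.15); f=force()-f0
    print(s,"along",round(f[:2]@xs,2),"lat",round(f[:2]@yl,2),"z",round(f[2],2))
    if -(f[:2]@xs)>1.9: break
print(robot.observe()["tool_pos"],robot.observe()["time"])
W=cal("wrist"); im=robot.grab_frame("wrist"); cv2.imwrite("pics/w6raw.png",im)
np.savez("w6.npz",R=W[2],t=W[3]); cv2.imwrite("pics/w6.png",cv2.resize(im,(800,600),interpolation=cv2.INTER_CUBIC))
cv2.imwrite("pics/side6.png",robot.grab_frame("side"));cv2.imwrite("pics/top6.png",robot.grab_frame("top"))
E
```

```text
-0.012 along 0.13 lat -0.24 z -0.06
-0.006 along 0.17 lat -0.04 z 0.03
-0.003 along 0.19 lat 0.03 z -0.21
0 along 0.02 lat 0.11 z -0.14
0.003 along -1.52 lat -0.65 z 0.0
0.006 along -1.89 lat -0.82 z -0.13
[0.44544657 0.17692134 0.17049041] 26.8417
```

View pics/w6.png

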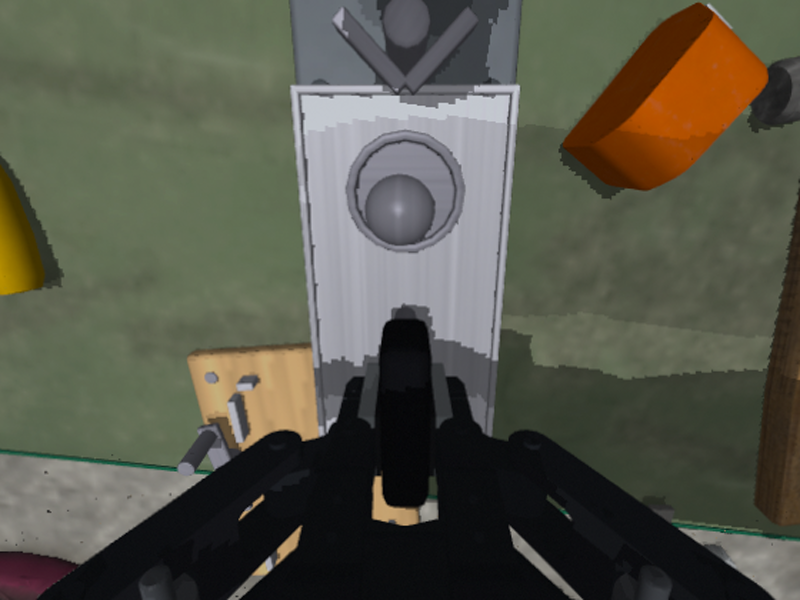

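Contact came between 0 and +3 mm. The pin at (407,22) is centred in the V (apex at column 407) and the ball is in the pocket. The force shows a small one-sided lateral load, so I'll ease the tray 0.5 mm that way and push on to half travel (~2.2 N).

Run:
```python
from h import *
# reference force from the free position: mean measured before contact
ref=np.array([-.0408,.2379,-2.0257])
for s,l in((.0085,-.0005),(.0085,-.001)):
    t=pin-.122*xs+s*xs+l*yl
    robot.line_to([*t,.1705],vel=.02); robot.pause(.4); f=force(25)-ref
    print(s,l,"along",round(f[:2]@xs,2),"lat",round(f[:2]@yl,2),"z",round(f[2],2))
o=robot.observe();print(o["tool_pos"],o["tcp_rot"],o["time"],o["gripper_width"])
W=cal("wrist"); im=robot.grab_frame("wrist"); cv2.imwrite("pics/w7raw.png",im)
s=robot.grab_frame("side"); cv2.imwrite("pics/side7.png",s)
a=cv2.resize(im[0:190,180:380],(600,570),interpolation=cv2.INTER_CUBIC)
cv2.imwrite("pics/w7.png",a)
```

```text
0.0085 -0.0005 along -1.9 lat 0.23 z -0.06
0.0085 -0.001 along -1.65 lat 2.27 z -0.1
[0.44484302 0.17429945 0.17052723] [-1.79994089e+02  1.69296282e-03 -8.20970386e+01] 29.9833 0.01528293879912945
```

View pics/w7.png

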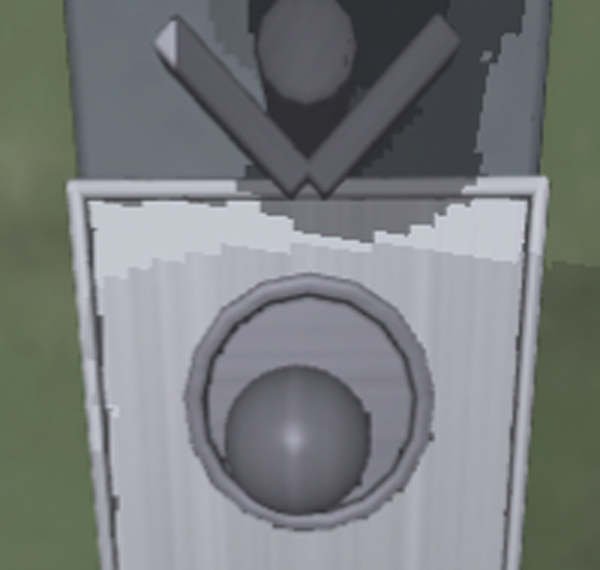

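A −0.5 mm offset gave a balanced V (0.23 N lateral), but −1.0 mm overshot. I'll go back to −0.5 mm and move to 8 mm past mid-contact (contact was bracketed between 0 and 3 mm).

Run:
```python
from h import *
ref=np.array([-.0408,.2379,-2.0257])
for s,l in((.0085,-.0005),(.0097,-.0005)):
    t=pin-.122*xs+s*xs+l*yl
    robot.line_to([*t,.1705],vel=.02); robot.pause(.4); f=force(50)-ref
    print(s,l,"along",round(f[:2]@xs,2),"lat",round(f[:2]@yl,2),"z",round(f[2],2))
o=robot.observe();print(o["tool_pos"],o["tcp_rot"],o["time"],o["gripper_width"])
W=cal("wrist"); im=robot.grab_frame("wrist")
d=np.load("w6.npz")
a=cv2.resize(im[0:190,180:380],(400,380),interpolation=cv2.INTER_CUBIC)
s=robot.grab_frame("side"); cv2.imwrite("pics/side8raw.png",s)
s=cv2.resize(s[160:340,140:330],(400,380),interpolation=cv2.INTER_CUBIC)
cv2.imwrite("pics/f8.png",np.hstack([a,s]))
```

```text
0.0085 -0.0005 along -1.91 lat 0.03 z 0.13
0.0097 -0.0005 along -1.85 lat 0.08 z 0.08
[0.44548306 0.17317653 0.17052247] [-1.79996136e+02 -6.11415864e-04 -8.20995842e+01] 34.7167 0.015221995017737673
```

View pics/f8.png

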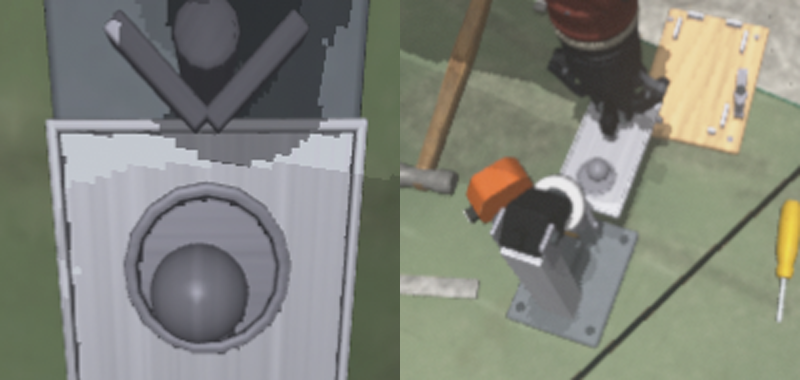

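The pin is seated and centred in the V and the ball is in its pocket. The force is too flat to give the travel, so I'll retract in small steps to find the contact point, then set 8 mm.

Run:
```python
from h import *
ref=np.array([-.0408,.2379,-2.0257]); c=None
def go(s,v=.02,n=30):
    t=pin-.122*xs+s*xs-.0005*yl
    robot.line_to([*t,.1705],vel=v); robot.pause(.2); f=force(n)-ref
    print(round(s,4),"along",round(f[:2]@xs,2),"lat",round(f[:2]@yl,2)); return -f[:2]@xs
for s in(.0045,.003,.002,.001,0.,-.001,-.002):
    if go(s)<.7: c=s+.0005; break
print("contact",c,robot.observe()["time"])
if c is not None: go(c+.008,.02,60)
o=robot.observe();print(o["tool_pos"],o["tcp_rot"],o["time"])
```

```text
0.0045 along -1.4 lat -0.05
0.003 along -1.27 lat 0.09
0.002 along -1.21 lat -0.13
0.001 along -1.02 lat 0.07
0.0 along 0.15 lat 0.11
contact 0.0005 42.225
0.0085 along -1.85 lat 0.04
[0.44530397 0.17436293 0.17051117] [-1.79999257e+02 -9.35914149e-04 -8.20985415e+01] 45.0
```

Run:
```python
from h import *
robot.pause(.5); im=robot.grab_frame("wrist"); cv2.imwrite("pics/f9.png",cv2.resize(im[0:190,180:380],(400,380)))
print(robot.observe()["time"],abs(robot.observe()["qvel"]).max())
```

```text
45.55 0.10950835442688764
```

View pics/f9.png

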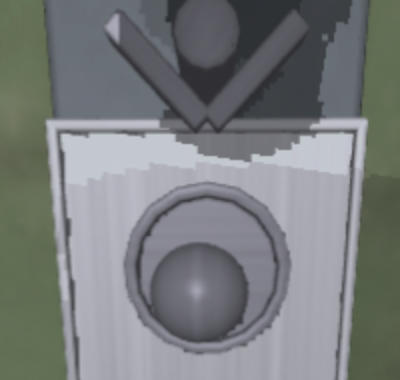

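The pin at (206,30) is seated in the V with its apex at (208,125), and the ball rests in the pocket at (200,290). I'm handing in.

```bash
python3 -c "
from plant import robot
print(robot.job_done())"
```

```text
the job is handed in; nothing more can be done
None
```

The job is handed in at about 45.6 s on the robot's clock. I swung the clip aside to about 1.42 rad and lifted the tray by its handle. Its V nose is now on the plunger pin, and the arm is still holding the tray in the air.

- **Ball and pin:** the last picture shows the ball in its pocket and the pin centred in the V.
- **Plunger travel:** the nose is 8.0 mm past the contact point, which I found by backing off in 1 mm steps. That is about half of the 16 mm travel.
- **Push force:** it reads about 1.85–2.0 N along the plunger, a little under the 2.2 N you gave for half travel. The difference is within the sensor's noise and drift. Lateral force is about 0.04 N.
- **Height and level:** the arm's pose puts the notch about 80 mm above the worktop, mid-pin, with the tool within 0.01° of vertical. The tray's own tilt in the jaws I only checked roughly in a picture. One reading hinted its nose may sit up to 4–5 mm low, within picking error.
- **Extra contacts:** a 1 mm sideways trial while pushing briefly gave 2.3 N lateral, and the search for the contact point let the pin go once before the final push.
- **Screwdriver and cap:** nothing was moved near either of them. The screwdriver was still in place in a late side picture, but I did not check the cap again at the end.

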